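# Couple the pump head to its splined drive shaft

### The arm

A 6-joint arm with a two-finger parallel gripper is mounted at the origin on the work surface; the furniture and walls round the work are solid. World frame = base frame: x ahead of the robot, y to its left, z up, the work surface at z = 0. Lengths are in m, angles in degrees, forces in N, time in s.
With the tool pointing down it reaches from about 0.4 to 0.825 m from the base axis. Payload 7 kg.
Tool frame: the origin (TCP) lies at the very end of the fingers, on their centre line; the grasp point (between the pads) lies 19 mm behind it; z points along the fingers, y is the line along which they close (so a half turn about z gives the same grasp; the last joint's range is limited). The gripper opens to 88 mm and grips with 3 to 60 N. Pads are 19 mm wide; open, the fingers measure 130 mm over their backs; the gripper's body (78 mm by 193 mm) begins 47 mm behind the grasp point.
Start: joints at [-53.91, 20.546, 0.682, 0, -70.136, -16.507], TCP at [0.226, -0.636, 0.227] pointing down, gripper open.
Joint ranges: [-176.03, 176.03], [-82.01, 121.73], [-58.28, 71.71], [-173.87, 95.51], [-174.79, -0.11], [-173.66, 173.66]. Speed limits (degrees/s): [136.94, 136.94, 172.46, 180, 180, 180].

### API

Orientations are given as [roll, pitch, yaw] about the fixed x, y, z axes, in that order (R = Rz(yaw) Ry(pitch) Rx(roll)).
In Python, from plant import r gives the robot as it stands. The module is installed in compiled form; this text tells all that it offers.
- The arm moves only by the tool jog_arm, never from a script. Its arguments are lists of equal length, an entry for each row: "travel": the shift along the tool's x, y, z each as a share of 50 cm, from -1 to 1, a list of three; "dr": the turn, a rotation vector about the tool's x, y, z each as a share of 360 degrees, from -1 to 1, a list of three; "claw": the opening, from 0 (shut) to 1 (fully open). A call has exactly 10 rows; each row is the pose to reach, as a shift and turn from the pose commanded when the call began, along the tool's axes at that moment, turning the shorter way round; what a row does not reach only later rows make up. A row lasts 1/8 s, in which the tool goes at most 62.5 mm and 10.7 degrees, less where a joint would pass 70% of its speed; a pose out of reach is approached as far as the arm can. A call with a number of a shift or a turn outside -1 to 1 is refused whole. A call with a gripper value outside its range is refused whole. The fingers move at their own pace and stop on an object; "newtons" is the grip in N (left out, the last holds). Time passes only in rows, so rows that repeat a pose let the fingers close, or fill a call up. It gives the time, the measured TCP pose, the force, the opening and the grip force at its end, in the units of the state.
- r.get_state(): the state, without advancing time (a new reading comes with each control period).
- r.capture(name): name is "side" or "top" or "wrist"; returns a dict with "pixels" (480x640x3 uint8, red, green, blue), "range_z" (480x640 float32, m along the optical axis (not along the pixel's ray), 0 where there is no reading), "fx", "fy", "cx", "cy" (pixels), "dist_coeffs" ([k1, k2, p1, p2, k3] as OpenCV has them; the pictures are not rectified), "position" and "attitude" of the camera in the world; the wrist camera has in their place "hand_eye" (4x4, takes a point from camera to tool coordinates, whose origin is the TCP and whose axes are the flange's). Camera axes: x right, y up, looking along -z (the intrinsics and any distortion apply to the point x, -y, -z); pixel columns grow to the right and rows downward; lengths in m; the calibration is good to about 2 mm. A picture is of the moment at which its call begins: read the wrist's pose just before it.
- r.close_job(): hands the job in; it is judged then, once.
Trained networks look in the newest picture that a camera, given by its name, has taken for a name from the list of things; names that differ only in an ending like _2 or _b are one class to them, and where a whole thing is asked for, a point or a joint stands for the part that bears it (a point fixed in the world has none). Each returns a list of dicts, best first, with "conf" (0 to 1); they miss things now and then, are a little off and sometimes report something else, mostly with a low value. They report only what shows in the picture. A call takes as long as a camera call. They do not tell look-alikes from the thing itself.
- r.boxes_of(name, camera): "extent" ([left, top, right, bottom] in pixels, round what is visible of it).
- r.regions_of(name, camera): "pixels" (480x640 bool, what is visible of it) and "extent" ([left, top, right, bottom] in pixels, round what is visible of it).
- r.tip_of(name, camera): "at" ([column, row] in pixels: a listed point, or the origin of a listed thing).
The state is a dict: "time_s": time; "joints": joint angles; "qd": joint speeds; "joint_torque": joint torques, N m; "tcp_pos": TCP position; "eef_rot": TCP orientation; "contact_force": force on the tool from outside, world axes, zero at the start; "moment": the same for the moment, N m; "gripper_width": finger opening in m; "gripper_force": force on a finger pad.
Only numpy, scipy, OpenCV 4.12 (cv2) and the standard library are available. Lean on these libraries where they do the work, as an engineer would, in place of code of your own. Each camera call takes 0.05 s, during which the arm holds its last target. There are 200 camera calls.

### The job

First bring the red-balled lever of the pump drive upright, so that the splines of its shaft line up with the slots in the blue pump head. Then slide the pump head along its rails onto the shaft until it is fully home against the dark stop bar, and leave it there. Do not disturb the tube, the bottle and the tin standing around.

Things in the scene. Friction and masses are not known exactly. Their poses are not given: they have to be found in the camera images.
- pump_bed: Fixed grey plate 258 x 112 x 12 mm. Origin on the worktop, under the pump head when home; x along the rails towards the drive, y left, z up. Plate x -137..121 mm. Two rails (x -120..30, |y| 33..50, tops at z 27.5 mm) hold the head's foot; small rear stops at x -124, top z 22 mm. Grey bearing block with white index line: x 78..114, 70 mm wide, top z 82 mm.
- stop_face (a point): Middle of the rear face of the dark stop bar (10 x 66 x 14 mm, top 26 mm above the worktop), at x = 30 mm, z = 19 mm in pump_bed's frame. The pump head's front face touches it when home.
- pump_head: Blue block 60 (x) x 62 x 72 mm, two white nozzles to 86 mm; 0.45 kg, on a white foot 76 mm wide, 8 mm thick (x -45..30), captive in the rails (1 mm play). Origin: centre of underside, 12 mm above the worktop. Flat rear face at x -30; front face x +30 mm, with bore and four 12 mm slots (up, down, left, right). In pump_bed's frame it starts at x -72..-52 mm, home is x = 0; slides with a few N.
- shaft_end (a point): Rear end of the horizontal drive shaft, on its axis, 48 mm above the worktop, at x = 0, y = 0 of pump_bed. From here four splines, 7 mm wide with rounded noses, out to 20 mm radius, run 32 mm along +x. The head's front reaches it when the head stands at x = -30 mm; if the splines are not lined up the head stops there.
- drive_shaft (a joint): Shaft angle (rad) about pump_bed's x axis; 0 = lever upright, splines in line with the head's slots; positive = lever leaning right (-y of pump_bed). Range -1..1, starts 0.4..0.85. Stays where it is left (friction 0.08 N m, 1 N at the ball). The splines enter freely within about 0.1 rad of upright.
- lever_ball (a point): Centre of the red ball, 20 mm across, at the end of the lever, a 9 mm steel rod square to the shaft, at x = 56 mm in pump_bed's frame. It is 85 mm from the shaft axis: 133 mm above the worktop when upright.
- tube_50ml_0: Bystander, loose: upright plastic tube with blue cap, 34 mm across, 114 mm high, at the left edge of the worktop; origin at the centre of its foot.
- reagent_3: Bystander, loose: white bottle with yellow cap, 45 mm across, 106 mm high, at the left edge of the worktop; origin at the centre of its foot.
- tube_tin_0: Bystander, loose: black round tin with a pale label on top, 53 mm across, 30 mm high, on the right; origin at the centre of its foot.
There are look-alikes about, which are no part of the job. Of the things that look like the pump_head, the smaller one is meant.

How it is judged:
By the outcome, as a careful person would: the job done as asked, in the order asked, and still so for the second after the job is handed in, with the robot touching nothing.
It also fails if it takes over 42 s, if anything falls off the work surface, if the arm or the gripper's body presses on something with over 40 N, if the wrist force passes 120 N, or if a joint passes its speed limit or range.

## Working session

There is one attempt and no reset: what is moved stays moved. The work goes in short steps, Python scripts to look and compute and a tool call to move; the robot and the scene stay as the last step left them, time stands still between calls to the robot, and variables do not carry over. Pictures are saved under pics/ and viewed, at most 10 in all, crops included, and the job is handed in when it is done.

Besides the shell and the picture viewer there is one more tool, called after "Request:" as a command line: name --argument value ..., lists and objects as JSON in quotes. jog_arm: Moves the arm, as the interface text tells. Its arguments: {"type":"object","properties":{"travel":{"type":"array"},"dr":{"type":"array"},"claw":{"type":"array"},"newtons":{"type":"number"}},"required":["travel","dr","claw"]}

```bash
mkdir -p pics
cat > h.py <<'E'
from plant import r
import numpy as np, cv2
from scipy.spatial.transform import Rotation as R
def rot(a):
    a=np.array(a,float)
    if a.shape==(3,3): return a
    if a.size==4: return R.from_quat(a).as_matrix()
    return R.from_euler('xyz',a,degrees=True).as_matrix()
def cam(n):
    s=r.get_state(); c=r.capture(n)
    if 'hand_eye' in c:
        T=np.eye(4);T[:3,:3]=rot(s['eef_rot']);T[:3,3]=s['tcp_pos'];T=T@np.array(c['hand_eye'])
    else:
        T=np.eye(4);T[:3,:3]=rot(c['attitude']);T[:3,3]=c['position']
    c['T']=T;c['K']=np.array([[c['fx'],0,c['cx']],[0,c['fy'],c['cy']],[0,0,1.]]);c['d']=np.array(c['dist_coeffs'],float)
    return c
def rays(c,uv):
    n=cv2.undistortPoints(np.array(uv,np.float64).reshape(-1,1,2),c['K'],c['d'])[:,0]
    return np.c_[n[:,0],-n[:,1],-np.ones(len(n))]
def pts(c,uv,z=None):
    uv=np.array(uv,float).reshape(-1,2)
    if z is None: z=c['range_z'][uv[:,1].round().astype(int).clip(0,479),uv[:,0].round().astype(int).clip(0,639)]
    return (rays(c,uv)*np.array(z).reshape(-1,1))@c['T'][:3,:3].T+c['T'][:3,3]
def onz(c,uv,h):
    d=rays(c,uv)@c['T'][:3,:3].T;o=c['T'][:3,3]
    return o+d*((h-o[2])/d[:,2])[:,None]
def proj(c,P):
    q=(np.array(P,float).reshape(-1,3)-c['T'][:3,3])@c['T'][:3,:3]
    return cv2.projectPoints(q*[1,-1,-1],np.zeros(3),np.zeros(3),c['K'],c['d'])[0][:,0]
def save(c,name): cv2.imwrite('pics/'+name+'.png',c['pixels'][:,:,::-1])
E
python3 - <<'E'
from h import *
s=r.get_state();print({k:np.round(v,3).tolist() for k,v in s.items()})
for n in ['top','side']:
    c=cam(n);save(c,n+'0');print(n,c['T'].round(3).tolist(),c['attitude'],c['d'])
    for nm in ['pump_bed','pump_head','drive_shaft','tube_50ml_0','reagent_3','tube_tin_0']:
        print(nm,[(round(b['conf'],2),np.round(b['extent']).tolist()) for b in r.boxes_of(nm,n)])
    for nm in ['pump_head','lever_ball','shaft_end','stop_face','pump_bed']:
        print(nm,[(round(b['conf'],2),np.round(b['at'],1).tolist(),pts(c,b['at']).round(3).tolist()) for b in r.tip_of(nm,n)])
E
```

```text
{'time_s': 0.0, 'joints': [-53.908, 20.592, 0.636, -0.023, -70.135, -16.506], 'qd': [-0.087, 0.027, -0.044, 0.127, -0.012, 0.033], 'joint_torque': [-0.002, -58.272, 29.304, 6.997, 0.007, -0.0], 'tcp_pos': [0.226, -0.636, 0.226], 'eef_rot': [179.907, -0.005, -160.421], 'contact_force': [-0.066, -0.297, -0.393], 'moment': [-0.004, -0.013, -0.036], 'gripper_force': 0.0, 'gripper_width': 0.088}
top [[0.022, 0.988, -0.151, 0.379], [-0.999, 0.025, 0.02, -0.073], [0.023, 0.151, 0.988, 0.941], [0.0, 0.0, 0.0, 1.0]] [  8.68285789  -1.34404552 -88.74094763] [-0.00058251  0.          0.          0.          0.        ]
pump_bed [(0.56, [305.0, 146.0, 376.0, 276.0])]
pump_head [(0.79, [331.0, 205.0, 365.0, 256.0]), (0.68, [278.0, 290.0, 342.0, 356.0])]
drive_shaft [(0.77, [330.0, 161.0, 372.0, 207.0]), (0.68, [172.0, 266.0, 204.0, 286.0])]
tube_50ml_0 [(0.64, [175.0, 264.0, 203.0, 284.0]), (0.43, [328.0, 209.0, 366.0, 257.0])]
reagent_3 [(0.59, [183.0, 202.0, 213.0, 233.0])]
tube_tin_0 [(0.64, [428.0, 266.0, 452.0, 293.0])]
pump_head [(0.79, [314.6, 320.0], [[0.368, -0.08, 0.104]]), (0.58, [346.
[... 628 characters left out ...]
.0, 305.0, 244.0]), (0.71, [283.0, 263.0, 331.0, 315.0])]
drive_shaft [(0.56, [327.0, 300.0, 345.0, 316.0])]
tube_50ml_0 [(0.83, [379.0, 139.0, 400.0, 187.0])]
reagent_3 [(0.89, [415.0, 186.0, 445.0, 227.0]), (0.61, [259.0, 258.0, 355.0, 333.0])]
tube_tin_0 [(0.83, [182.0, 312.0, 206.0, 340.0])]
pump_head [(0.94, [304.6, 298.3], [[0.575, -0.167, 0.083]]), (0.86, [272.5, 217.0], [[0.401, -0.105, 0.076]])]
lever_ball []
shaft_end [(0.62, [329.4, 305.1], [[0.59, -0.121, 0.009]]), (0.25, [426.6, 216.5], [[0.579, 0.145, 0.038]])]
stop_face [(0.65, [344.0, 320.4], [[0.754, -0.245, 0.45]]), (0.45, [307.4, 294.7], [[0.574, -0.159, 0.085]])]
pump_bed [(0.76, [330.1, 316.3], [[0.616, -0.142, 0.035]])]
```

Run:
```python
import cv2
a=cv2.imread('pics/top0.png')[120:380,160:470];cv2.imwrite('pics/t1.png',cv2.resize(a,None,fx=2.3,fy=2.3,interpolation=cv2.INTER_CUBIC))
a=cv2.imread('pics/side0.png')[120:380,160:470];cv2.imwrite('pics/s1.png',cv2.resize(a,None,fx=2.3,fy=2.3,interpolation=cv2.INTER_CUBIC))
```

```text
(no output)
```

View pics/t1.png

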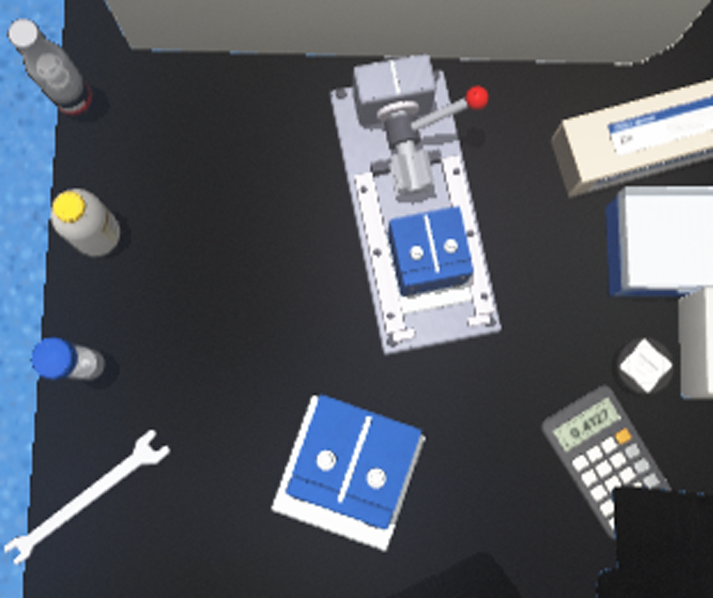

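View pics/s1.png

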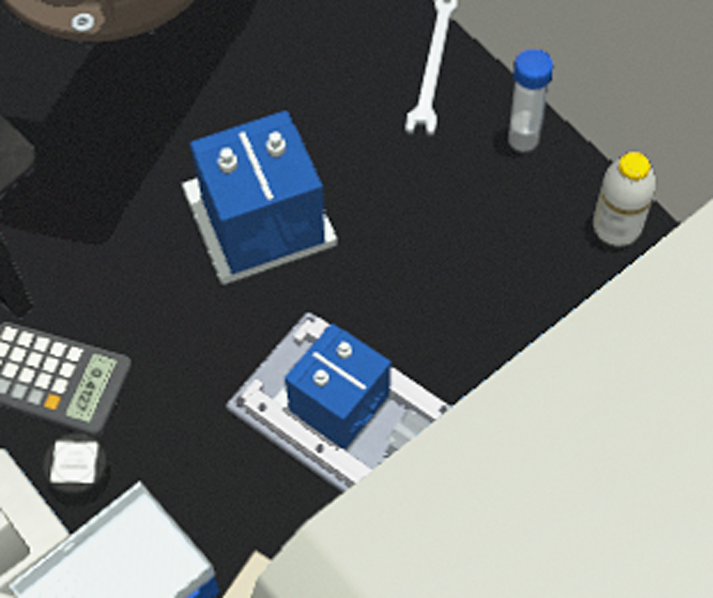

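The top view shows the bed with a small blue head at about crop (432,250). The lever leans right, with its red ball at about (477,97). The big blue block at (350,460) is the look-alike. A cabinet or hood stands just beyond the drive and hides most of the bed from the side camera.

Run:
```python
from h import *
c=cam('top');im=c['pixels'].astype(int)
vv,uu=np.mgrid[0:480,0:640];uv=np.c_[uu.ravel(),vv.ravel()]
P=pts(c,uv).reshape(480,640,3);ok=c['range_z']>0
roi=(uu>295)&(uu<385)&(vv>135)&(vv<285)&ok
z=P[...,2]
def rect(m,n):
    q=P[m][:,:2].astype(np.float32)*1000
    print(n,m.sum(),np.median(z[m]).round(4),cv2.minAreaRect(q))
# worktop height check
m=roi&(abs(z)<.006);print('table z',np.median(z[m]))
rgb=im.sum(2)
blue=roi&(im[...,2]>120)&(im[...,0]<90)&(z>.07);rect(blue,'head top')
m=roi&(z>.006)&(z<.018)&(rgb>200);k=cv2.morphologyEx(m.astype(np.uint8),cv2.MORPH_OPEN,np.ones((2,2)));rect(k>0,'plate')
m=roi&(z>.072)&(z<.09)&(vv<175)&(uu<352);rect(m,'bearing')
red=roi&(im[...,0]>130)&(im[...,1]<70)&(im[...,2]<70)
print('red',red.sum(),P[red].mean(0),P[red].min(0),P[red].max(0),uv[red.ravel()].mean(0))
# nozzles/ hood
m=ok&(P[...,0]>.68)&(P[...,0]<1.2)&(abs(P[...,1])<.5)&(z>.02)
for y in [.1,0,-.1,-.2,-.3]:
    q=P[ok&(abs(P[...,1]-y)<.005)&(P[...,0]>.69)];print(y,q[np.argsort(q[:,0])][::6].round(3).tolist()[:14])
c2=cam('side');P2=pts(c2,uv).reshape(480,640,3);o2=c2['range_z']>0
for u,v in [(300,370),(360,320),(420,270),(450,250),(400,330),(420,380),(350,375),(500,250),(550,350),(450,450),(300,450)]: print((u,v),P2[v,u].round(3))
```

```text
table z -0.00017812333117839252
head top 758 0.0837 ((551.100341796875, -140.2785186767578), (57.88080978393555, 61.03730010986328), 12.71306324005127)
plate 2192 0.0119 ((559.6064453125, -134.66465759277344), (352.4031677246094, 149.2998046875), 4.1147942543029785)
bearing 672 0.081 ((704.6024169921875, -101.06501770019531), (79.71699523925781, 90.89204406738281), 0.4263991117477417)
red 71 [ 0.67663441 -0.17541249  0.11161938] [ 0.66965217 -0.18330277  0.10449371] [ 0.68672415 -0.16735249  0.1170815 ] [367.11267606 161.77464789]
0.1 [[0.691, 0.102, 0.001], [0.694, 0.103, -0.0], [0.697, 0.103, -0.002], [0.7, 0.103, 0.0], [0.704, 0.097, -0.003], [0.708, 0.104, -0.002], [0.711, 0.104, -0.003], [0.714, 0.102, 0.0], [0.717, 0.102, -0.001], [0.718, 0.104, 0.001], [0.722, 0.102, -0.001], [0.725, 0.096, -0.003], [0.728, 0.105, 0.0], [0.73, 0.102, 0.001]]
0 [[0.691, -0.001, -0.002], [0.695, 0.004, -0.002], [0.697, -0.003, -0.002], [0.701, 0.004, 0.001], [0.703, -0.003, 0.001], [0.706, -0.005, -0.001], [0.708, 0.002, 0.001], [0.712, 0.0, -0.005], [0.714, -0.0, 0.002], [0.718, 0.005, -0.001],
[... 769 characters left out ...]
0.705, -0.298, 0.0], [0.708, -0.301, -0.001], [0.711, -0.297, -0.002], [0.715, -0.303, 0.0], [0.717, -0.303, 0.0], [0.722, -0.296, 0.0], [0.725, -0.303, -0.001], [0.728, -0.303, 0.002], [0.733, -0.298, 0.002], [0.736, -0.303, 0.001], [0.74, -0.303, 0.001], [0.742, -0.298, 0.172], [0.742, -0.3, 0.163], [0.742, -0.304, 0.329]]
(300, 370) [ 0.765 -0.317  0.444]
(360, 320) [ 0.764 -0.23   0.448]
(420, 270) [ 0.764 -0.136  0.449]
(450, 250) [ 0.768 -0.091  0.449]
(400, 330) [ 0.802 -0.205  0.449]
(420, 380) [ 0.857 -0.228  0.45 ]
(350, 375) [ 0.805 -0.281  0.451]
(500, 250) [ 0.807 -0.046  0.451]
(550, 350) [ 0.927 -0.095  0.449]
(450, 450) [ 0.929 -0.255  0.448]
(300, 450) [ 0.811 -0.36   0.322]
```

```bash
cat > fit.py <<'E'
from h import *
from scipy.optimize import least_squares
c=cam('top');im=c['pixels'].astype(int)
vv,uu=np.mgrid[0:480,0:640];uv=np.c_[uu.ravel(),vv.ravel()]
P=pts(c,uv).reshape(480,640,3);ok=c['range_z']>0;z=P[...,2]
roi=(uu>295)&(uu<385)&(vv>135)&(vv<285)&ok
hm=roi&(im[...,2]>120)&(im[...,0]<90)&(z>.07)
b=(roi&(z>.077)&(z<.087)&(P[...,0]<.735)&(P[...,0]>.66)&~((im[...,0]>130)&(im[...,1]<70))).astype(np.uint8)
n,l,st,_=cv2.connectedComponentsWithStats(b,connectivity=4);bm=l==1+np.argmax(st[1:,4])
hr=cv2.minAreaRect(P[hm][:,:2].astype(np.float32)*1000);br=cv2.minAreaRect(P[bm][:,:2].astype(np.float32)*1000)
print('head',hr,'bear',br,bm.sum())
h=np.array(hr[0]);bb=np.array(br[0]);d=bb-h;yaw=np.arctan2(d[1],d[0]);print('yaw',np.degrees(yaw),'len',np.hypot(*d),'headx',96-np.hypot(*d))
ex=np.array([np.cos(yaw),np.sin(yaw)]);o=bb-96*ex;ey=np.array([-ex[1],ex[0]])
print('origin',o)
red=roi&(im[...,0]>130)&(im[...,1]<70)&(im[...,2]<70)
if red.sum()>10:
    s=P[red]; g=least_squares(lambda x:np.linalg.norm(s-x,axis=1)-.010,s.mean(0)-[0,0,.006]).x*1000
    w=g[:2]-o;print('ball',g,'bed',w@ex,w@ey,'theta',np.arctan2(-w@ey,g[2]-48))
E
cat >> fit.py <<'E'
if __name__=='__main__':
    # plate outline overlay
    def B(x,y,zz): 
        q=o+x*ex+y*ey;return [q[0]/1000,q[1]/1000,zz/1000]
    im2=c['pixels'][:,:,::-1].copy()
    for L in [[(-137,-56,12),(121,-56,12),(121,56,12),(-137,56,12)],[(78,-35,82),(114,-35,82),(114,35,82),(78,35,82)]]:
        cv2.polylines(im2,[np.int32(np.round(proj(c,[B(*p) for p in L])*8))],True,(0,255,0),1,shift=3)
    cv2.imwrite('pics/fit.png',cv2.resize(im2[130:290,280:440],None,fx=4,fy=3.7,interpolation=cv2.INTER_CUBIC))
    for xa in np.arange(.3,.75,.075):
        print(round(xa,2),[ (round(y,2),round(float(z[ok&(abs(P[...,0]-xa)<.04)&(abs(P[...,1]-y)<.03)&(P[...,2]<.45)].max(initial=0)),2)) for y in np.arange(-.6,0,.06)])
E
python3 fit.py
```

```text
head ((550.975341796875, -140.22203063964844), (58.325138092041016, 61.31315612792969), 12.515621185302734) bear ((703.404296875, -106.07855224609375), (35.964107513427734, 69.61048126220703), 12.381867408752441) 564
yaw 12.625619423036438 len 156.20615693057744 headx -60.206156930577436
origin [ 609.72566106 -127.06219329]
ball [ 678.70240042 -176.4291859   105.2452947 ] bed 56.5182041017916 -63.250163139489324 theta 0.8351917813312735
0.3 [(np.float64(-0.6), 0.01), (np.float64(-0.54), 0.02), (np.float64(-0.48), 0.03), (np.float64(-0.42), 0.0), (np.float64(-0.36), 0.0), (np.float64(-0.3), 0.38), (np.float64(-0.24), 0.28), (np.float64(-0.18), 0.01), (np.float64(-0.12), 0.11), (np.float64(-0.06), 0.11)]
0.38 [(np.float64(-0.6), 0.02), (np.float64(-0.54), 0.02), (np.float64(-0.48), 0.04), (np.float64(-0.42), 0.04), (np.float64(-0.36), 0.02), (np.float64(-0.3), 0.38), (np.float64(-0.24), 0.02), (np.float64(-0.18), 0.01), (np.float64(-0.12), 0.13), (np.float64(-0.06), 0.13)]
0.45 [(np.float64(-0.6), 0.0), (np.float64(-0.54), 0.15), (np.float64(-0.48), 0.2), (np.float64(-0.42), 0.15), (np
[... 266 characters left out ...]
, (np.float64(-0.36), 0.08), (np.float64(-0.3), 0.08), (np.float64(-0.24), 0.01), (np.float64(-0.18), 0.1), (np.float64(-0.12), 0.1), (np.float64(-0.06), 0.03)]
0.6 [(np.float64(-0.6), 0.2), (np.float64(-0.54), 0.2), (np.float64(-0.48), 0.2), (np.float64(-0.42), 0.2), (np.float64(-0.36), 0.08), (np.float64(-0.3), 0.08), (np.float64(-0.24), 0.0), (np.float64(-0.18), 0.09), (np.float64(-0.12), 0.09), (np.float64(-0.06), 0.03)]
0.68 [(np.float64(-0.6), 0.25), (np.float64(-0.54), 0.24), (np.float64(-0.48), 0.2), (np.float64(-0.42), 0.2), (np.float64(-0.36), 0.06), (np.float64(-0.3), 0.06), (np.float64(-0.24), 0.06), (np.float64(-0.18), 0.12), (np.float64(-0.12), 0.09), (np.float64(-0.06), 0.09)]
```

View pics/fit.png

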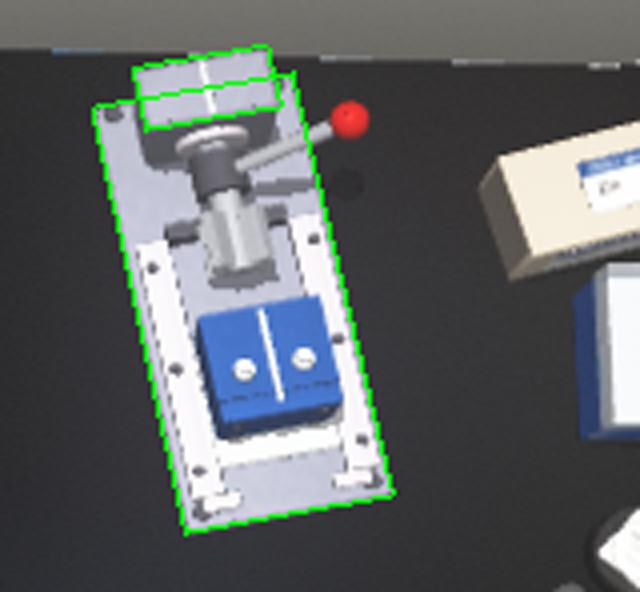

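The projected outline matches the bed closely. That gives yaw 12.6°, head x = -60 and lever 0.835 rad. Next I'll work out the approach, straddling the ball with the finger line across the bed.

```bash
cat > mv.py <<'E'
from h import *
ex=np.array([np.cos(np.radians(12.5)),np.sin(np.radians(12.5))]);ey=np.array([-ex[1],ex[0]]);o=np.array([.6097,-.1271])
def W(x,y,z): return np.r_[o+x/1000*ex+y/1000*ey,z/1000]
def bed(p): d=np.array(p)[:2]-o;return [round(float(v)*1000,1) for v in (d@ex,d@ey,p[2])]
def rel(p0,R0,targets):
    for p,yaw in targets:
        t=R0.T@(np.array(p)-p0)/.5
        dr=R.from_matrix(R0.T@R.from_euler('xyz',[180,0,yaw],degrees=True).as_matrix()).as_rotvec(degrees=True)/360
        print(np.round(p,4),'travel',t.round(4).tolist(),'dr',dr.round(4).tolist())
E
python3 - <<'E'
from mv import *
s=r.get_state();p0=np.array([.226,-.636,.227]);R0=R.from_euler('xyz',[180,0,-160.42],degrees=True).as_matrix()
e=W(50,-38,250);a=p0+[0,0,.12]
rel(p0,R0,[(a,-160.42),(a+(e-a)*[.5,.5,0],-167.5),(e+[0,0,.1],-167.5),(e,-167.5)])
E
```

```text
[ 0.226 -0.636  0.347] travel [0.0, 0.0, -0.24] dr [0.0, 0.0, 0.0]
[ 0.4464 -0.3947  0.347 ] travel [-0.577, 0.307, -0.24] dr [0.0, -0.0, 0.0197]
[ 0.6667 -0.1534  0.35  ] travel [-1.154, 0.614, -0.246] dr [0.0, -0.0, 0.0197]
[ 0.6667 -0.1534  0.25  ] travel [-1.154, 0.614, -0.046] dr [0.0, -0.0, 0.0197]
```

Request:
jog_arm --travel '[[0, 0, -0.12], [0, 0, -0.24], [-0.11, 0.06, -0.24], [-0.22, 0.12, -0.24], [-0.33, 0.18, -0.24], [-0.43, 0.23, -0.24], [-0.54, 0.29, -0.24], [-0.65, 0.35, -0.24], [-0.76, 0.4, -0.24], [-0.86, 0.46, -0.24]]' --dr '[[0, 0, 0], [0, 0, 0], [0, 0, 0.0197], [0, 0, 0.0197], [0, 0, 0.0197], [0, 0, 0.0197], [0, 0, 0.0197], [0, 0, 0.0197], [0, 0, 0.0197], [0, 0, 0.0197]]' --claw '[1, 1, 1, 1, 1, 1, 1, 1, 1, 1]' --newtons 8

```text
time_s: 2.6
tcp_pos: [0.5555, -0.2734, 0.3466]
eef_rot: [-180.0, 0.0, -167.5]
contact_force: [0.3, 0.0, -0.5]
gripper_width: 0.0871
gripper_force: 0.0
```

```bash
cat > n.py <<'E'
from mv import *
import sys,json
s=r.get_state();print({k:np.round(s[k],4).tolist() for k in ['time_s','tcp_pos','eef_rot','contact_force','gripper_width','gripper_force','joints']},'bed',bed(s['tcp_pos']))
R0=R.from_euler('xyz',s['eef_rot'],degrees=True).as_matrix()
if len(sys.argv)>1: rel(np.array(s['tcp_pos']),R0,[(W(*t[:3]),-167.5) for t in json.loads(sys.argv[1])])
E
python3 n.py '[[50,-38,300],[50,-38,200],[50,-38,92]]'
```

```text
{'time_s': 2.6, 'tcp_pos': [0.5555, -0.2734, 0.3466], 'eef_rot': [-179.9909, 0.0098, -167.4924], 'contact_force': [0.3051, 0.0387, -0.5207], 'gripper_width': 0.0871, 'gripper_force': 0.0, 'joints': [-8.1591, 12.397, 4.7462, 0.0051, -82.3368, -69.334]} bed [-84.6, -131.1, 346.6]
[ 0.6667 -0.1534  0.3   ] travel [-0.2691, 0.1863, 0.0933] dr [-0.0, 0.0, 0.0]
[ 0.6667 -0.1534  0.2   ] travel [-0.2691, 0.1863, 0.2933] dr [-0.0, 0.0, 0.0]
[ 0.6667 -0.1534  0.092 ] travel [-0.2691, 0.1863, 0.5093] dr [-0.0, 0.0, 0.0]
```

Request:
jog_arm --travel '[[-0.1, 0.07, 0], [-0.2, 0.14, 0.03], [-0.269, 0.186, 0.09], [-0.269, 0.186, 0.19], [-0.269, 0.186, 0.29], [-0.269, 0.186, 0.37], [-0.269, 0.186, 0.44], [-0.269, 0.186, 0.48], [-0.269, 0.186, 0.509], [-0.269, 0.186, 0.509]]' --dr '[[0, 0, 0], [0, 0, 0], [0, 0, 0], [0, 0, 0], [0, 0, 0], [0, 0, 0], [0, 0, 0], [0, 0, 0], [0, 0, 0], [0, 0, 0]]' --claw '[1, 1, 1, 1, 1, 1, 1, 1, 1, 1]'

```text
time_s: 3.85
tcp_pos: [0.665, -0.1552, 0.0911]
eef_rot: [180.0, -0.1, -167.5]
contact_force: [0.4, 0.4, 1.2]
gripper_width: 0.0877
gripper_force: 0.0
```

```bash
python3 n.py '[[50,0,92],[50,0,100]]'; python3 -c "
from h import *
c=cam('wrist');save(c,'w1')"
```

```text
{'time_s': 3.85, 'tcp_pos': [0.665, -0.1552, 0.0911], 'eef_rot': [179.9791, -0.0957, -167.5116], 'contact_force': [0.4368, 0.3764, 1.1526], 'gripper_width': 0.0877, 'gripper_force': 0.0, 'joints': [3.17, 27.2323, -7.5576, -0.0062, -55.3079, -80.6781]} bed [47.9, -39.4, 91.1]
[ 0.6585 -0.1163  0.092 ] travel [-0.0042, 0.0789, -0.0017] dr [0.0001, -0.0003, -0.0]
[ 0.6585 -0.1163  0.1   ] travel [-0.0042, 0.0789, -0.0177] dr [0.0001, -0.0003, -0.0]
```

View pics/w1.png

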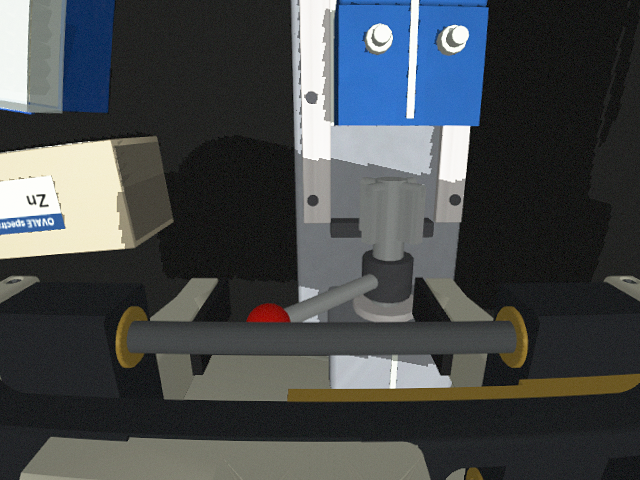

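The ball is at about (268,318), between the two fingers and inside the pads. Next I centre on the bed axis, then close.

Request:
jog_arm --travel '[[0, 0.016, 0], [0, 0.032, 0], [0, 0.048, 0], [0, 0.064, 0], [0, 0.078, 0], [0, 0.078, 0], [0, 0.078, 0], [0, 0.078, 0], [0, 0.078, 0], [0, 0.078, 0]]' --dr '[[0, 0, 0], [0, 0, 0], [0, 0, 0], [0, 0, 0], [0, 0, 0], [0, 0, 0], [0, 0, 0], [0, 0, 0], [0, 0, 0], [0, 0, 0]]' --claw '[1, 1, 1, 1, 1, 0.8, 0.6, 0.45, 0.35, 0.28]'

```text
time_s: 5.15
tcp_pos: [0.6569, -0.1172, 0.0919]
eef_rot: [180.0, -0.0, -167.5]
contact_force: [0.4, -1.2, 1.5]
gripper_width: 0.043
gripper_force: 0.6
```

Request:
jog_arm --travel '[[0, 0, 0], [0, 0, 0], [0, 0, 0], [0, 0, 0], [0, 0, 0], [0, 0, 0], [0, 0, 0], [0, 0, 0], [0, 0, 0], [0, 0, 0]]' --dr '[[0, 0, 0], [0, 0, 0], [0, 0, 0], [0, 0, 0], [0, 0, 0], [0, 0, 0], [0, 0, 0], [0, 0, 0], [0, 0, 0], [0, 0, 0]]' --claw '[0.25, 0.23, 0.2, 0.2, 0.2, 0.2, 0.2, 0.2, 0.2, 0.2]'

```text
time_s: 6.4
tcp_pos: [0.657, -0.1171, 0.092]
eef_rot: [180.0, -0.0, -167.5]
contact_force: [-0.0, -0.3, -0.3]
gripper_width: 0.0191
gripper_force: 8.0
```

```bash
python3 n.py '[[50,0,92],[50,0,100]]'; python3 -c "
from h import *
c=cam('wrist');save(c,'w2')"
```

```text
{'time_s': 6.4, 'tcp_pos': [0.657, -0.1171, 0.092], 'eef_rot': [179.9973, -0.0032, -167.5079], 'contact_force': [-0.0447, -0.2715, -0.2699], 'gripper_width': 0.0191, 'gripper_force': 8.0, 'joints': [6.5927, 25.8603, -9.7686, -0.0029, -54.3745, -84.0989]} bed [48.3, -0.5, 92.0]
[ 0.6585 -0.1163  0.092 ] travel [-0.0034, 0.001, 0.0001] dr [0.0, -0.0, -0.0]
[ 0.6585 -0.1163  0.1   ] travel [-0.0034, 0.001, -0.0159] dr [0.0, -0.0, -0.0]
```

View pics/w2.png

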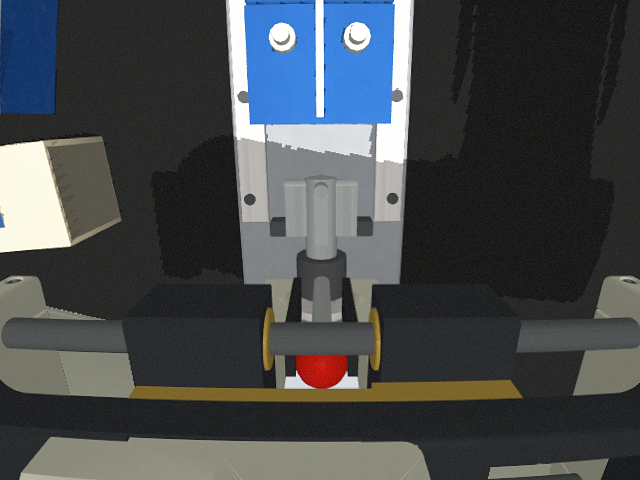

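The lever is held upright: the ball at (321,365) lines up with the shaft and the head stripe at column ~320, and the opening of 19.1 mm is close to the ball's diameter. Next I release, lift, and go behind the head. The tip stays at z≈60 mm there so the gripper body clears the look-alike.

Request:
jog_arm --travel '[[0, 0, 0], [0, 0, 0], [0, 0, 0], [0, 0, 0], [0, 0, -0.04], [0, 0, -0.12], [0, 0, -0.22], [0.1, 0, -0.22], [0.21, 0, -0.22], [0.32, 0, -0.22]]' --dr '[[0, 0, 0], [0, 0, 0], [0, 0, 0], [0, 0, 0], [0, 0, 0], [0, 0, 0], [0, 0, 0], [0, 0, 0], [0, 0, 0], [0, 0, 0]]' --claw '[0.35, 0.5, 0.6, 0.6, 0.6, 0.6, 0.6, 0, 0, 0]'

```text
time_s: 7.7
tcp_pos: [0.4992, -0.152, 0.202]
eef_rot: [-180.0, 0.0, -167.5]
contact_force: [0.1, -0.1, 0.6]
gripper_width: 0.0284
gripper_force: 0.0
```

```bash
python3 n.py '[[-112,0,200],[-112,0,60]]'
python3 - <<'E'
from mv import *
c=cam('wrist');save(c,'w3')
t=cam('top');vv,uu=np.mgrid[0:480,0:640];P=pts(t,np.c_[uu.ravel(),vv.ravel()]).reshape(480,640,3)
q=P[(P[...,2]>.06)&(P[...,2]<.15)&(P[...,0]<.46)&(P[...,0]>.3)&(abs(P[...,1]+.08)<.09)]
b=np.array([bed(p) for p in q]);print('lookalike max bedx',b[:,0].max(),'for |y|<110',b[abs(b[:,1])<110].max(0))
im=t['pixels'].astype(int);red=(im[...,0]>130)&(im[...,1]<70)&(im[...,2]<70)&(uu>295)&(uu<385)&(vv>130)&(vv<220)
print('red',red.sum(), bed(P[red].mean(0)) if red.any() else None)
E
```

```text
{'time_s': 7.7, 'tcp_pos': [0.4992, -0.152, 0.202], 'eef_rot': [-179.9982, 0.0131, -167.5015], 'contact_force': [0.1495, -0.1144, 0.6366], 'gripper_width': 0.0284, 'gripper_force': 0.0, 'joints': [4.6282, 7.1433, -20.577, -0.0001, -62.2665, -82.1297]} bed [-113.3, -0.4, 202.0]
[ 0.5004 -0.1513  0.2   ] travel [-0.0026, 0.0008, 0.0041] dr [-0.0, 0.0, -0.0]
[ 0.5004 -0.1513  0.06  ] travel [-0.0025, 0.0008, 0.2841] dr [-0.0, 0.0, -0.0]
lookalike max bedx -167.0 for |y|<110 [-172.4  109.9  125.4]
red 0 None
```

View pics/w3.png

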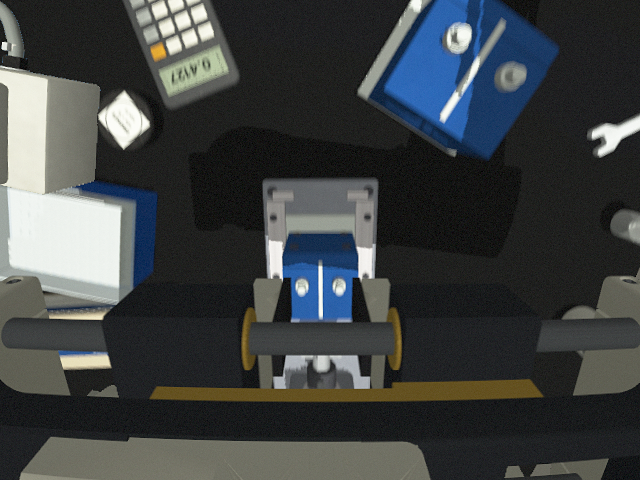

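Run:
```python
from mv import *
c=cam('wrist')
print(proj(c,[W(-90,0,84),W(-30,0,84),W(-90,31,84),W(-137,56,12),W(0,0,48)]).round(0).tolist(),c['T'][:3,3])
im=c['pixels'].astype(int);vv,uu=np.mgrid[0:480,0:640]
P=pts(c,np.c_[uu.ravel(),vv.ravel()]).reshape(480,640,3)
m=(im[...,2]>110)&(im[...,0]<90)&(abs(P[...,2]-.084)<.006)&(uu>270)&(uu<370)&(vv>200)
b=np.array([bed(p) for p in P[m]]);print(m.sum(),b.min(0),b.max(0))
```

```text
[[322.0, 261.0], [322.0, 327.0], [360.0, 261.0], [380.0, 188.0], [322.0, 334.0]] [ 0.41843728 -0.17017146  0.35968476]
2233 [-88.7 -32.5  80.3] [-34.   28.3  88. ]
```

Request:
jog_arm --travel '[[0, 0, 0.05], [0, 0, 0.1], [0, 0, 0.16], [0, 0, 0.21], [0, 0, 0.25], [0, 0, 0.27], [0, 0, 0.284], [0, 0, 0.284], [0, 0, 0.284], [0, 0, 0.284]]' --dr '[[0, 0, 0], [0, 0, 0], [0, 0, 0], [0, 0, 0], [0, 0, 0], [0, 0, 0], [0, 0, 0], [0, 0, 0], [0, 0, 0], [0, 0, 0]]' --claw '[0, 0, 0, 0, 0, 0, 0, 0, 0, 0]'

```text
time_s: 9.1
tcp_pos: [0.5012, -0.1518, 0.0607]
eef_rot: [-180.0, 0.1, -167.5]
contact_force: [0.6, 0.3, -0.3]
gripper_width: 0.0005
gripper_force: 0.0
```

Request:
jog_arm --travel '[[-0.01, 0, 0], [-0.02, 0, 0], [-0.03, 0, 0], [-0.038, 0, 0], [-0.046, 0, 0], [-0.054, 0, 0], [-0.062, 0, 0], [-0.07, 0, 0], [-0.078, 0, 0], [-0.078, 0, 0]]' --dr '[[0, 0, 0], [0, 0, 0], [0, 0, 0], [0, 0, 0], [0, 0, 0], [0, 0, 0], [0, 0, 0], [0, 0, 0], [0, 0, 0], [0, 0, 0]]' --claw '[0, 0, 0, 0, 0, 0, 0, 0, 0, 0]'

```text
time_s: 10.35
tcp_pos: [0.5397, -0.1432, 0.0601]
eef_rot: [-180.0, 0.1, -167.5]
contact_force: [-0.6, 0.9, -0.1]
gripper_width: 0.0009
gripper_force: 0.0
```

Request:
jog_arm --travel '[[-0.004, 0, 0], [-0.008, 0, 0], [-0.012, 0, 0], [-0.016, 0, 0], [-0.02, 0, 0], [-0.024, 0, 0], [-0.028, 0, 0], [-0.032, 0, 0], [-0.032, 0, 0], [-0.032, 0, 0]]' --dr '[[0, 0, 0], [0, 0, 0], [0, 0, 0], [0, 0, 0], [0, 0, 0], [0, 0, 0], [0, 0, 0], [0, 0, 0], [0, 0, 0], [0, 0, 0]]' --claw '[0, 0, 0, 0, 0, 0, 0, 0, 0, 0]'

```text
time_s: 11.6
tcp_pos: [0.5549, -0.1398, 0.06]
eef_rot: [-180.0, 0.0, -167.5]
contact_force: [0.1, 0.2, -0.4]
gripper_width: 0.0003
gripper_force: 0.1
```

```bash
python3 n.py
python3 - <<'E'
from mv import *
c=cam('wrist');save(c,'w4')
E
```

```text
{'time_s': 11.6, 'tcp_pos': [0.5549, -0.1398, 0.06], 'eef_rot': [-179.9953, 0.0404, -167.5028], 'contact_force': [0.092, 0.2388, -0.4106], 'gripper_width': 0.0003, 'gripper_force': 0.1352, 'joints': [5.4443, 20.2638, -24.2616, -0.0004, -45.4339, -82.9469]} bed [-56.2, -0.5, 60.0]
```

View pics/w4.png

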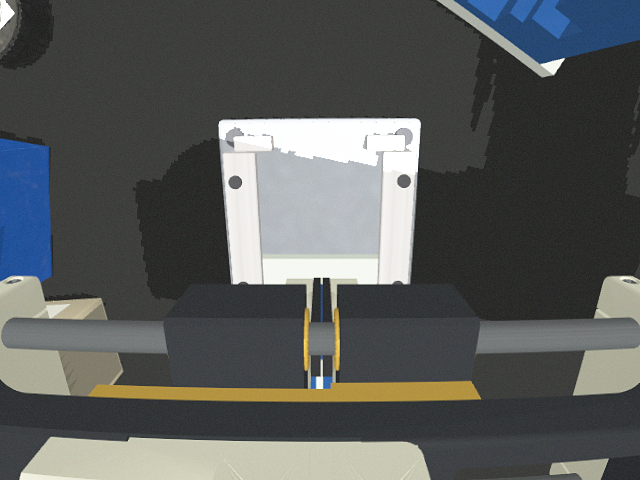

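The foot's rear edge is now at row ~256 and there is no reaction force, so the head has gone onto the splines. About 17 mm remain, which I'll do slowly.

Request:
jog_arm --travel '[[-0.004, 0, 0], [-0.008, 0, 0], [-0.012, 0, 0], [-0.016, 0, 0], [-0.02, 0, 0], [-0.024, 0, 0], [-0.027, 0, 0], [-0.03, 0, 0], [-0.03, 0, 0], [-0.03, 0, 0]]' --dr '[[0, 0, 0], [0, 0, 0], [0, 0, 0], [0, 0, 0], [0, 0, 0], [0, 0, 0], [0, 0, 0], [0, 0, 0], [0, 0, 0], [0, 0, 0]]' --claw '[0, 0, 0, 0, 0, 0, 0, 0, 0, 0]'

```text
time_s: 12.9
tcp_pos: [0.5686, -0.1368, 0.06]
eef_rot: [180.0, -0.1, -167.5]
contact_force: [-5.6, -2.2, 3.0]
gripper_width: 0.0007
gripper_force: 2.5
```

```bash
python3 n.py
python3 - <<'E'
from mv import *
c=cam('wrist')
im=c['pixels'].astype(int);vv,uu=np.mgrid[0:480,0:640]
g=im[:,300:345].mean((1,2));print([(v,int(g[v]),bed(onz(c,[[322,v]],.020)[0])[0]) for v in range(255,285)])
E
```

```text
{'time_s': 12.9, 'tcp_pos': [0.5686, -0.1368, 0.06], 'eef_rot': [179.9956, -0.0514, -167.5137], 'contact_force': [-5.6302, -2.1734, 3.0323], 'gripper_width': 0.0007, 'gripper_force': 2.5466, 'joints': [5.6201, 21.3037, -22.559, 0.0025, -46.1888, -83.1355]} bed [-42.2, -0.6, 60.0]
[(255, 188, -49.8), (256, 186, -49.2), (257, 185, -48.5), (258, 196, -47.9), (259, 233, -47.3), (260, 238, -46.7), (261, 236, -46.1), (262, 236, -45.5), (263, 236, -44.9), (264, 236, -44.2), (265, 236, -43.6), (266, 236, -43.0), (267, 236, -42.4), (268, 236, -41.8), (269, 236, -41.1), (270, 236, -40.5), (271, 236, -39.9), (272, 236, -39.3), (273, 236, -38.6), (274, 236, -38.0), (275, 237, -37.4), (276, 237, -36.8), (277, 219, -36.1), (278, 158, -35.5), (279, 134, -34.9), (280, 138, -34.2), (281, 137, -33.6), (282, 139, -32.9), (283, 132, -32.3), (284, 105, -31.7)]
```

Request:
jog_arm --travel '[[-0.001, 0, 0], [-0.002, 0, 0], [-0.003, 0, 0], [-0.004, 0, 0], [-0.005, 0, 0], [-0.006, 0, 0], [-0.006, 0, 0], [-0.006, 0, 0], [-0.006, 0, 0], [-0.006, 0, 0]]' --dr '[[0, 0, 0], [0, 0, 0], [0, 0, 0], [0, 0, 0], [0, 0, 0], [0, 0, 0], [0, 0, 0], [0, 0, 0], [0, 0, 0], [0, 0, 0]]' --claw '[0, 0, 0, 0, 0, 0, 0, 0, 0, 0]'

```text
time_s: 14.2
tcp_pos: [0.5688, -0.137, 0.06]
eef_rot: [180.0, -0.3, -167.5]
contact_force: [-13.1, -3.7, 11.1]
gripper_width: 0.0002
gripper_force: 6.9
```

```bash
cat > foot.py <<'E'
from mv import *
c=cam('wrist')
g=c['pixels'][:,300:345].astype(int).mean((1,2));v=250+np.argmax(np.diff(g[250:275]));print(v,bed(onz(c,[[322,v+.5]],.020)[0]))
E
python3 n.py; python3 foot.py
```

```text
{'time_s': 14.2, 'tcp_pos': [0.5688, -0.137, 0.06], 'eef_rot': [179.9784, -0.3282, -167.5413], 'contact_force': [-13.0729, -3.716, 11.1473], 'gripper_width': 0.0002, 'gripper_force': 6.8565, 'joints': [5.6103, 21.4526, -22.3248, 0.0244, -46.5511, -83.1685]} bed [-42.1, -0.8, 60.0]
258 [-47.7, -0.7, 20.0]
```

Run:
```python
from mv import *
c=cam('wrist');save(c,'w5')
g=c['pixels'][:,300:345].astype(int).mean((1,2));v=40+np.argmax(np.diff(g[40:200]))
print(v,bed(onz(c,[[322,v+.5]],.012)[0]),'rail rear end')
for u in (255,395):
    g=c['pixels'][:,u-3:u+4].astype(int).mean((1,2));print(u,[(k,int(g[k])) for k in range(120,180,2)],bed(onz(c,[[u,150]],.022)[0]))
```

```text
91 [-138.7, -0.7, 12.0] rail rear end
255 [(120, 255), (122, 255), (124, 253), (126, 211), (128, 213), (130, 220), (132, 225), (134, 226), (136, 238), (138, 235), (140, 214), (142, 210), (144, 210), (146, 212), (148, 214), (150, 213), (152, 213), (154, 196), (156, 194), (158, 193), (160, 195), (162, 196), (164, 196), (166, 197), (168, 199), (170, 199), (172, 201), (174, 201), (176, 202), (178, 202)] [-108.8, -35.9, 22.0]
395 [(120, 255), (122, 236), (124, 255), (126, 255), (128, 255), (130, 255), (132, 255), (134, 255), (136, 255), (138, 255), (140, 255), (142, 255), (144, 255), (146, 255), (148, 255), (150, 254), (152, 254), (154, 250), (156, 255), (158, 255), (160, 255), (162, 255), (164, 255), (166, 255), (168, 255), (170, 255), (172, 255), (174, 255), (176, 255), (178, 230)] [-108.9, 37.5, 22.0]
```

View pics/w5.png

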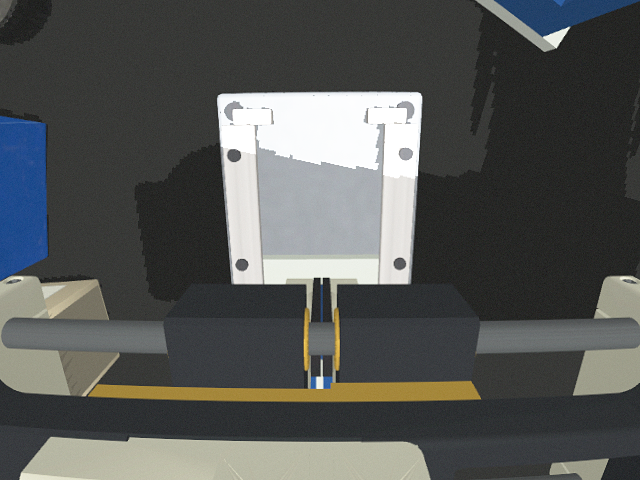

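Relative to the plate edge, the foot sits at about -46, so the head is at about -1, within error of home, and the force rises without motion. I'll back off, clear the view and check with the top camera.

Request:
jog_arm --travel '[[0.02, 0, 0], [0.06, 0, 0], [0.08, 0, -0.06], [0.08, 0, -0.18], [0.08, 0, -0.3], [0.08, 0, -0.42], [0.08, -0.1, -0.52], [0.08, -0.22, -0.56], [0.08, -0.34, -0.56], [0.08, -0.46, -0.56]]' --dr '[[0, 0, 0], [0, 0, 0], [0, 0, 0], [0, 0, 0], [0, 0, 0], [0, 0, 0], [0, 0, 0], [0, 0, 0], [0, 0, 0], [0, 0, 0]]' --claw '[0, 0, 0, 0, 0, 0, 0, 0, 0, 0]'

```text
time_s: 15.55
tcp_pos: [0.5836, -0.3683, 0.3411]
eef_rot: [-179.9, 0.2, -167.5]
contact_force: [0.4, 0.6, 0.8]
gripper_width: 0.0007
gripper_force: 0.0
```

```bash
python3 n.py; python3 fit.py | head -5
python3 - <<'E'
from mv import *
c=cam('top');a=c['pixels'][130:290,280:440,::-1].copy();cv2.imwrite('pics/t3.png',cv2.resize(a,None,fx=4,fy=3.7,interpolation=cv2.INTER_CUBIC))
E
```

```text
{'time_s': 15.55, 'tcp_pos': [0.5836, -0.3683, 0.3411], 'eef_rot': [-179.9034, 0.2073, -167.4575], 'contact_force': [0.352, 0.612, 0.8432], 'gripper_width': 0.0007, 'gripper_force': 0.0, 'joints': [-16.1296, 19.4441, 13.6369, -0.0148, -83.9645, -61.3266]} bed [-77.7, -229.9, 341.1]
head ((0.0, 0.0), (0.0, 0.0), 0.0) bear ((702.58935546875, -102.14111328125), (5.022623062133789, 41.48942565917969), 70.99779510498047) 50
yaw -8.271604141495308 len 709.975076633206 headx -613.975076633206
origin [607.58802325 -88.32999906]
0.3 [(np.float64(-0.6), 0.0), (np.float64(-0.54), 0.02), (np.float64(-0.48), 0.0), (np.float64(-0.42), 0.0), (np.float64(-0.36), 0.0), (np.float64(-0.3), 0.0), (np.float64(-0.24), 0.0), (np.float64(-0.18), 0.0), (np.float64(-0.12), 0.0), (np.float64(-0.06), 0.0)]
0.38 [(np.float64(-0.6), 0.02), (np.float64(-0.54), 0.01), (np.float64(-0.48), 0.0), (np.float64(-0.42), 0.0), (np.float64(-0.36), 0.0), (np.float64(-0.3), 0.0), (np.float64(-0.24), 0.0), (np.float64(-0.18), 0.0), (np.float64(-0.12), 0.0), (np.float64(-0.06), 0.0)]
```

View pics/t3.png

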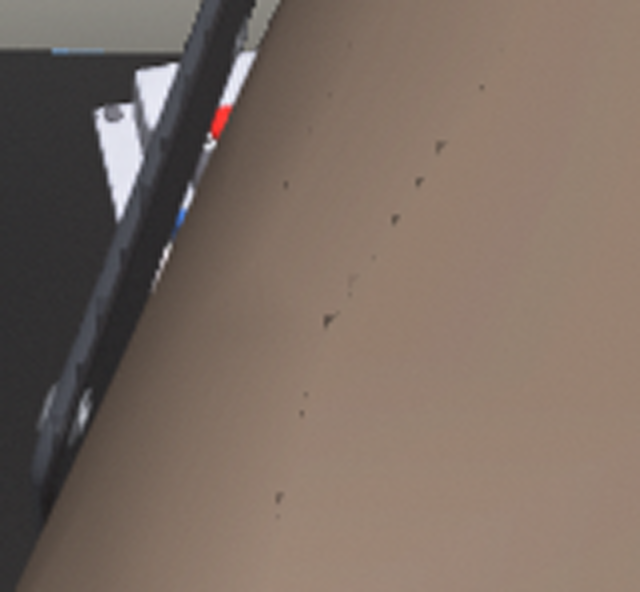

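The arm's forearm blocks the view of the head. I'll move further away, to the right.

Request:
jog_arm --travel '[[0.1, -0.05, 0], [0.2, -0.1, 0], [0.31, -0.15, 0], [0.42, -0.2, 0], [0.53, -0.25, 0], [0.6, -0.3, 0], [0.6, -0.35, 0], [0.6, -0.35, 0], [0.6, -0.35, 0], [0.6, -0.35, 0]]' --dr '[[0, 0, 0], [0, 0, 0], [0, 0, 0], [0, 0, 0], [0, 0, 0], [0, 0, 0], [0, 0, 0], [0, 0, 0], [0, 0, 0], [0, 0, 0]]' --claw '[0, 0, 0, 0, 0, 0, 0, 0, 0, 0]'

```text
time_s: 16.9
tcp_pos: [0.3278, -0.6017, 0.3405]
eef_rot: [-180.0, 0.0, -167.4]
contact_force: [0.4, 0.1, 0.0]
gripper_width: 0.0004
gripper_force: 0.0
```

```bash
python3 n.py; python3 fit.py | head -5
python3 - <<'E'
from mv import *
c=cam('top');a=c['pixels'][130:290,280:440,::-1].copy();cv2.imwrite('pics/t4.png',cv2.resize(a,None,fx=4,fy=3.7,interpolation=cv2.INTER_CUBIC))
E
```

```text
{'time_s': 16.9, 'tcp_pos': [0.3278, -0.6017, 0.3405], 'eef_rot': [-179.9571, 0.0333, -167.4476], 'contact_force': [0.3756, 0.0707, 0.029], 'gripper_width': 0.0004, 'gripper_force': 0.0, 'joints': [-45.1668, 19.0573, 13.0011, -0.0053, -83.8897, -32.2802]} bed [-378.0, -402.3, 340.5]
head ((610.3917236328125, -127.47557830810547), (60.905174255371094, 61.04006576538086), 12.79190444946289) bear ((703.274658203125, -106.083984375), (35.466739654541016, 69.59427642822266), 12.465424537658691) 538
yaw 12.969471743571551 len 95.31442611374119 headx 0.6855738862588083
origin [ 609.72363888 -127.62944293]
ball [ 665.0286747  -115.09984169  132.78516199] bed 56.70623414816493 -0.2022436365118475 theta 0.00238536140261878
0.3 [(np.float64(-0.6), 0.01), (np.float64(-0.54), 0.02), (np.float64(-0.48), 0.03), (np.float64(-0.42), 0.0), (np.float64(-0.36), 0.0), (np.float64(-0.3), 0.38), (np.float64(-0.24), 0.31), (np.float64(-0.18), 0.0), (np.float64(-0.12), 0.11), (np.float64(-0.06), 0.11)]
```

View pics/t4.png

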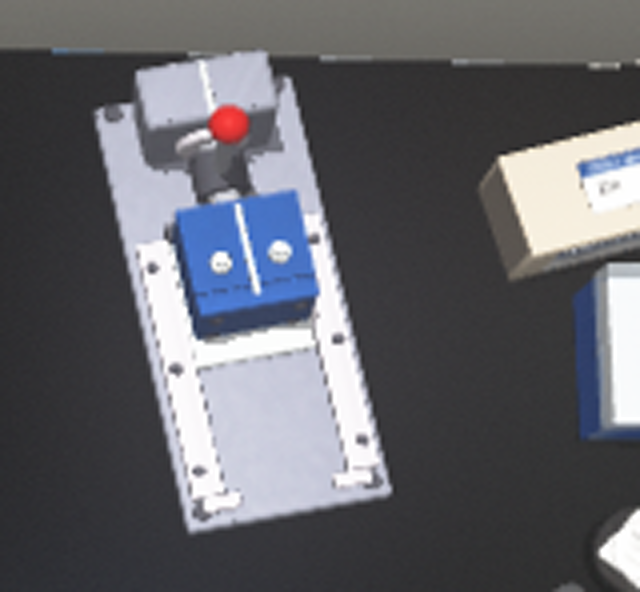

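The head is against the stop (measured x = 0.7 ± 1 mm), the lever is upright (0.002 rad), and the arm is clear, so I'm handing in.

```bash
python3 -c "
from plant import r
print(r.close_job())"
```

```text
the job is handed in; nothing more can be done
None
```

The job is handed in at about 17 s of the 42 s allowed: the lever is upright (0.002 rad), the pump head is home against the stop bar within about 1 mm by the top camera, and the arm kept clear of the tube, bottle and tin.

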